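# Look into the scrap bin on the sewing table

## Task

Press down the lever on the front of the round bin so that its lid rises all the way, keep it held up for three seconds so I can see whether the bin needs emptying, then let go so that the lid falls shut again. Keep the square box shut, and do not knock over the spool of thread that stands beside the round bin's lever.

Things in the scene. Friction and masses are not known exactly. Their poses are not given: they have to be found in the camera images.
- scrap_lever: Steel lever plate, 44 mm wide, 6 thick, standing out 100 mm level from the round bin's front, ribbed pad at its end. Origin: pad's top face where to press, 105 mm above the table when up. +x: along the plate to the bin, z up. Pivot 75 mm along +x, bin wall 65, free end 35 along -x. Turns down 0.5 rad to a stop (origin 36 mm lower, 9 nearer the bin); takes 3 to 10 N; springs back.
- scrap_rim (a point): Point on the underside of the round bin's lid, at its front edge over the lever, 151 mm up when shut. Its z axis is square to the lid: upright when shut, tilted 1.2 rad when fully raised (2.4 x the lever's angle). Lid 168 mm across, hinged on the side away from the lever; falls shut by itself in about a second once let go. Bin: aluminium drum 160 mm across, 150 high, fixed.
- box_rim (a point): The same point on the square lid (168 x 168 mm) of the square aluminium box (160 x 160 mm, 150 high, fixed, with the same kind of lever); its z axis is upright while the lid is shut. It is to stay shut.
- spool_mid (a point): Centre, half-way up, of the loose thread spool standing upright beside the round bin's lever: 36 mm across, 80 mm high, white plastic core, wound with thread; 70 to 85 mm from the lever's centre line on its +y side (left, looking at the bin from the robot). z axis up.
Mind the look-alikes: they are no part of the job. Leave any black or purple look-alike of the part that bears spool_mid alone.

How it is judged:
By the outcome, as a careful person would: the job done as asked, in the order asked, and still so for the second after the job is handed in, with the robot touching nothing.
It also fails if it takes over 35 s, if anything falls off the work surface, if the arm or the gripper's body presses on something with over 40 N, if the wrist force passes 120 N, or if a joint passes its speed limit or range.

## Robot

A 6-joint arm with a two-finger parallel gripper is mounted at the origin on the work surface. World frame = base frame: x ahead of the robot, y to its left, z up, the work surface at z = 0. Lengths are in mm, angles in rad, forces in N, time in s.
With the tool pointing down it reaches from about 300 to 750 mm from the base axis. Payload 8.5 kg.
Tool frame: the origin (TCP) lies between the finger pads; the fingertips stand 11 mm ahead of it and the grasp point (between the pads) lies 8 mm behind it; z points along the fingers, y is the direction in which the jaws open and shut (so a half turn about z gives the same grasp; the last joint's range is limited). The gripper opens to 88 mm and grips with 3 to 60 N. Pads are 18 mm wide; open, the fingers measure 123 mm over their backs; the gripper's body (75 mm by 187 mm) begins 45 mm behind the grasp point.
Start: joints at [-1.441, 0.381, 1.297, -0, 1.464, -0.215], TCP at [185.898, -517.612, 249.748] pointing down, gripper open.
Joint ranges: [-3.11, 3.11], [-0.89, 2.33], [0.22, 2.48], [-1.42, 4.56], [0.17, 2.85], [-2.88, 2.88]. Speed limits (rad/s): [2.39, 2.39, 3.14, 3.14, 3.14, 3.14].

## Interface

Orientations are given as a unit quaternion [x, y, z, w].
In Python, from workcell import bot, cams, job_done gives the robot as it stands.
- The arm moves only by the shell command python3 -m creep 'ROWS' [OPENING]. ROWS is JSON, a list of rows, each an object with "travel": the shift along the tool's x, y, z in cm, a list of three; "roll": the turn about the tool's z in degrees. A call has exactly 5 rows; each row shifts and turns the commanded pose from where the row before left it, along the tool's axes as they then stand; what a row does not reach is not made up. A row lasts 1/10 s, in which the tool goes at most 50 mm and 8.59 degrees, less where a joint would pass 70% of its speed; a pose out of reach is approached as far as the arm can. A call with a gripper value outside its range is refused whole. OPENING is the finger opening in cm, from 0 to 8.81, set as the call begins (- or left out, the last holds). The fingers move at their own pace and stop on an object; the grip force is fixed at half the most. Time passes only in rows, so rows that do not move let the fingers close, or fill a call up. It gives the time, the measured TCP pose, the force and the opening at its end, in the units of the state.
- bot.observe(): the state, without advancing time (a new reading comes with each control period).
- cams.capture(name): name is "scene" or "top" or "wrist"; returns (picture, depth): 420x560x3 uint8, red, green, blue; 420x560 float32, mm along the optical axis (not along the pixel's ray), 0 where there is no reading.
- cams.camera_params(name): a dict with "fx", "fy", "cx", "cy" (pixels), "D" ([k1, k2, p1, p2, k3] as OpenCV has them; the pictures are not rectified), "R" (3x3) and "t" (3): a world point X has camera coordinates R X + t; the wrist camera has in their place "T_tool_cam" (4x4, takes a point from camera to tool coordinates, whose origin is the TCP and whose axes are the flange's). Camera axes: x right, y down, z forward; pixel columns grow to the right and rows downward; lengths in mm; the calibration is good to about 2 mm. A picture is of the moment at which its call begins: read the wrist's pose just before it. camera_params takes no time and is no camera call.
- job_done(): hands the job in, once; it reports no verdict.
The state is a dict: "time": time; "joint_pos": joint angles; "dq": joint speeds; "joint_torque": joint torques, N m; "position": TCP position; "tcp_rot": TCP orientation; "ft_force": force on the tool from outside, world axes, zero at the start; "torque": the same for the moment, N m; "gripper_width": finger opening in mm.
Only numpy, scipy, OpenCV 4.12 (cv2) and the standard library are available. Lean on these libraries where they do the work, as an engineer would, in place of code of your own. Each camera call takes 0.05 s, during which the arm holds its last target.

## Working session

There is one attempt and no reset: what is moved stays moved. The work goes in short steps, Python scripts to look and compute and a shell command to move; the robot and the scene stay as the last step left them, time stands still between calls to the robot, and variables do not carry over. Pictures are saved under pics/ and viewed, and the job is handed in when it is done.

```bash
mkdir -p pics; ls
python3 - <<'E'
from workcell import bot,cams
import cv2
s=bot.observe();print({k:s[k] for k in('time','position','tcp_rot','ft_force','gripper_width')})
import numpy as np
for n in('scene','top'):
    p,d=cams.capture(n);cv2.imwrite(f'pics/{n}0.png',p[:,:,::-1]);np.save(f'pics/{n}0.npy',d)
    print(n,cams.camera_params(n))
E
```

```text
pics
{'time': 0.0, 'position': array([ 185.85896978, -517.36289574,  249.14378204]), 'tcp_rot': array([ 9.85174505e-01,  1.71553693e-01,  1.77097739e-05, -7.23683540e-04]), 'ft_force': array([ 0.23675169, -0.32172792,  0.7353222 ]), 'gripper_width': 88.61888911566865}
scene {'fx': 480.6988809222214, 'fy': 480.6988809222214, 'cx': 276.3197729392927, 'cy': 213.77963265937223, 'D': array([-0.01076064,  0.        ,  0.        ,  0.        ,  0.        ]), 'R': array([[-0.74777803,  0.66394647, -0.00175971],
       [ 0.38027895,  0.42611834, -0.82085997],
       [-0.54425723, -0.61449023, -0.5711268 ]]), 't': array([ 441.01410483, -125.33259976, 1341.08490518])}
top {'fx': 525.0587842976499, 'fy': 525.0587842976499, 'cx': 277.35633509858474, 'cy': 201.24991834708104, 'D': array([-0.01918251,  0.        ,  0.        ,  0.        ,  0.        ]), 'R': array([[ 0.0183474 , -0.99982202,  0.00439225],
       [-0.98801367, -0.01880379, -0.15321689],
       [ 0.15327221, -0.00152847, -0.98818282]]), 't': array([   2.80185379,  595.77038891, 1265.54841877])}
```

View pics/scene0.png

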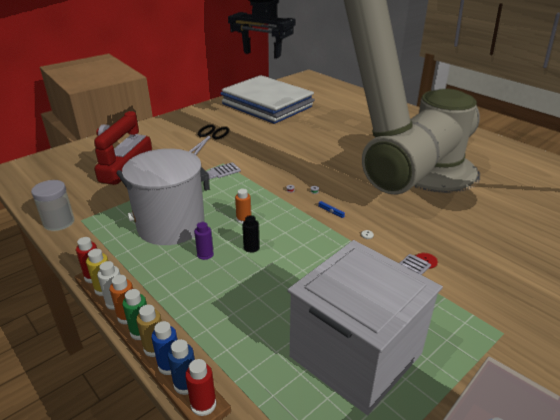

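View pics/top0.png

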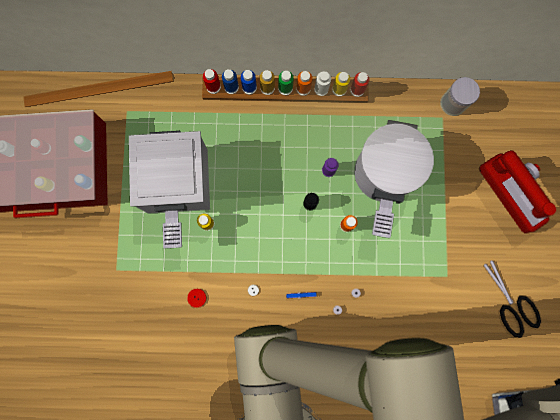

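The top view shows the round bin at (395,160) with its lever pad near (383,225). The orange spool is at (349,223), and the black and purple look-alikes are at (311,201) and (330,167). The square box is on the left. I'll enlarge the lever area.

```bash
python3 - <<'E'
import cv2
p=cv2.imread('pics/top0.png')[120:250,320:450]
cv2.imwrite('pics/topc.png',cv2.resize(p,None,fx=4.5,fy=4.5,interpolation=cv2.INTER_CUBIC))
p=cv2.imread('pics/scene0.png')[140:260,120:270]
cv2.imwrite('pics/scc.png',cv2.resize(p,None,fx=4.5,fy=4.5,interpolation=cv2.INTER_CUBIC))
E
cat > h.py <<'E'
import numpy as np,cv2
from workcell import cams
def ray(n,u,v):
    c=cams.camera_params(n);K=np.array([[c['fx'],0,c['cx']],[0,c['fy'],c['cy']],[0,0,1]])
    q=cv2.undistortPoints(np.array([[[u,v]]],float),K,c['D'])[0,0]
    R=np.array(c['R']);return -R.T@c['t'],R.T@np.array([q[0],q[1],1])
def atz(n,u,v,z):
    o,d=ray(n,u,v);return o+d*(z-o[2])/d[2]
def dep(n,u,v,D):
    o,d=ray(n,u,v);return o+d*D[int(round(v)),int(round(u))]
def proj(n,X):
    c=cams.camera_params(n);K=np.array([[c['fx'],0,c['cx']],[0,c['fy'],c['cy']],[0,0,1]])
    return cv2.projectPoints(np.array(X,float).reshape(-1,3),cv2.Rodrigues(np.array(c['R']))[0],np.array(c['t']),K,c['D'])[0][:,0]
E
```

```text
(no output)
```

View pics/topc.png

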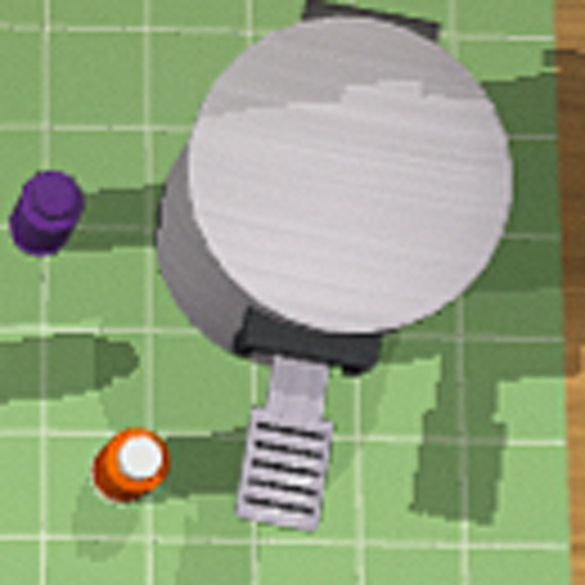

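View pics/scc.png

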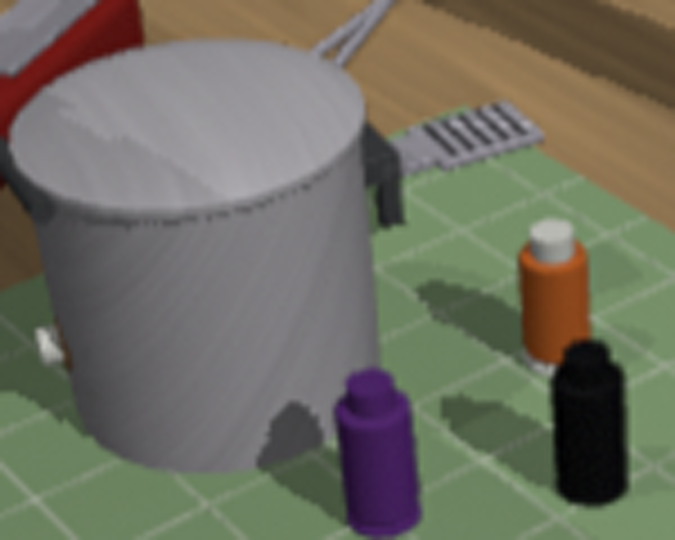

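The crop shows the pad corners at (237,518), (318,530), (332,420) and (252,408). The lid circle is centred at (351,174), and the white top of the spool at (141,459).

Run:
```python
from h import *
D=np.load('pics/top0.npy')
f=lambda x,y:(320+x/4.5-.4,120+y/4.5-.4)
P=[atz('top',*f(*q),105) for q in [(237,518),(318,530),(332,420),(252,408)]]
for p in P:print('pad',p.round(1))
print('width',np.linalg.norm(P[0]-P[1]),np.linalg.norm(P[0]-P[3]))
fr=(P[0]+P[1])/2;print('front',fr)
c=atz('top',*f(351,174),156);print('lid',c)
u=(c-fr)[:2];print('dist',np.linalg.norm(u));u/=np.linalg.norm(u);print('u',u,np.degrees(np.arctan2(u[1],u[0])))
e=((P[3]+P[2])-(P[0]+P[1]))[:2];print('padaxis',np.degrees(np.arctan2(e[1],e[0])))
n=np.array([-u[1],u[0]])
o=fr[:2]+35*u;print('origin',o)
for q in[(285,475),(285,500),(351,174),(141,459)]:print('depth',dep('top',*f(*q),D).round(1))
s=atz('top',*f(141,459),80);print('spool',s,'along',(s[:2]-o)@u,'lat',(s[:2]-o)@n)
print(proj('scene',[*o,105]))
```

```text
pad [ 510.7 -211.8  105. ]
pad [ 505.1 -254.3  105. ]
pad [ 563.6 -262.6  105. ]
pad [ 569.2 -220.3  105. ]
width 42.92543461352607 59.106629750732594
front [ 507.91252299 -233.06044233  105.        ]
lid [ 684.74144504 -262.96057888  156.        ]
dist 179.33902487033728
u [ 0.98600359 -0.16672409] -9.597405297243805
padaxis -8.147807992322374
origin [ 542.42264858 -238.89578564]
depth [ 534.3 -238.2  100.9]
depth [ 520.6 -237.   105.6]
depth [ 682.3 -260.6  165.9]
depth [ 544.4 -165.6   75.5]
spool [ 543.8874544  -164.95103827   80.        ] along -10.884067258123862 lat 73.15400467447174
[[223.96404259 168.35999149]]
```

The measurements agree with the given sizes: free end to lid centre 179 mm (180 expected), pad width 43 mm (44 given), and spool offset 73 mm. The lever origin is about (542,-239,105), with its axis at about -9°. I'll close the fingers, align the tool and come over the pad.

```bash
python3 -m creep '[{"travel":[0,0,0],"roll":7},{"travel":[0,0,0],"roll":7},{"travel":[0,0,0],"roll":7},{"travel":[0,0,0],"roll":7},{"travel":[0,0,0],"roll":1}]' 0
python3 -m creep '[{"travel":[2,-2.2,0],"roll":0},{"travel":[2,-2.2,0],"roll":0},{"travel":[2,-2.2,0],"roll":0},{"travel":[2,-2.2,0],"roll":0},{"travel":[2,-2.2,0],"roll":0}]'
python3 -m creep '[{"travel":[2,-2.2,0],"roll":0},{"travel":[2,-2.2,0],"roll":0},{"travel":[2,-2.2,0],"roll":0},{"travel":[2,-2.2,0],"roll":0},{"travel":[2,-2.2,0],"roll":0}]'
```

```text
time: 0.6
position: [185.9, -517.5, 249.4]
tcp_rot: [0.997, -0.081, -0.0, -0.0]
ft_force: [-0.1, 0.0, -0.9]
gripper_width: 50.4
time: 1.1
position: [303.1, -424.2, 249.6]
tcp_rot: [0.997, -0.079, -0.0, -0.0]
ft_force: [-0.6, -0.5, -0.7]
gripper_width: 10.1
time: 1.6
position: [419.5, -331.6, 249.6]
tcp_rot: [0.997, -0.079, -0.0, -0.0]
ft_force: [0.5, -0.2, -0.0]
gripper_width: 0.4
```

```bash
python3 -m creep '[{"travel":[2,-2.2,0],"roll":0},{"travel":[2,-2.2,0],"roll":0},{"travel":[2,-2.2,0],"roll":0},{"travel":[2,-2.2,0],"roll":0},{"travel":[2,-2.2,0],"roll":0}]'
python3 -m creep '[{"travel":[0,0,2],"roll":0},{"travel":[0,0,2],"roll":0},{"travel":[0,0,2],"roll":0},{"travel":[0,0,2],"roll":0},{"travel":[0,0,2],"roll":0}]'
python3 - <<'E'
from h import *
from workcell import bot
s=bot.observe()
p,d=cams.capture('wrist');cv2.imwrite('pics/w1.png',p[:,:,::-1]);np.save('pics/w1.npy',d)
q,d=cams.capture('scene');cv2.imwrite('pics/s1.png',q[:,:,::-1])
p=q[130:250,120:270];cv2.imwrite('pics/s1c.png',cv2.resize(p[:,:,::-1],None,fx=4.5,fy=4.5,interpolation=2))
print(s['position'],s['tcp_rot'],s['ft_force']);print(cams.camera_params('wrist'))
E
```

```text
time: 2.1
position: [535.8, -239.1, 249.5]
tcp_rot: [0.997, -0.079, -0.0, -0.0]
ft_force: [-1.0, 0.4, -0.1]
gripper_width: 0.3
time: 2.6
position: [534.9, -240.0, 148.7]
tcp_rot: [0.997, -0.079, -0.0, -0.0]
ft_force: [-0.7, 0.3, 0.2]
gripper_width: 0.4
[ 534.89384412 -239.97069175  148.74171897] [ 9.96866985e-01 -7.90958557e-02 -2.06161825e-04 -1.30849793e-04] [-0.73642894  0.26904024  0.15637509]
{'fx': 316.80184483070764, 'fy': 316.80184483070764, 'cx': 278.3468638045419, 'cy': 212.4840141578236, 'D': array([-0.05772142,  0.        ,  0.        ,  0.        ,  0.        ]), 'T_tool_cam': array([[-9.79744812e-04, -9.51702416e-01, -3.07020442e-01,
         7.85119075e+01],
       [ 9.99999414e-01, -1.07399387e-03,  1.38030955e-04,
         3.92699010e-01],
       [-4.61102466e-04, -3.07020126e-01,  9.51702910e-01,
        -1.34567790e+02],
       [ 0.00000000e+00,  0.00000000e+00,  0.00000000e+00,
         1.00000000e+00]])}
```

View pics/w1.png

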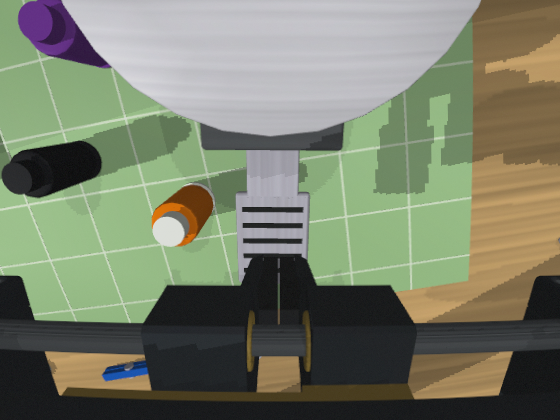

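View pics/s1c.png

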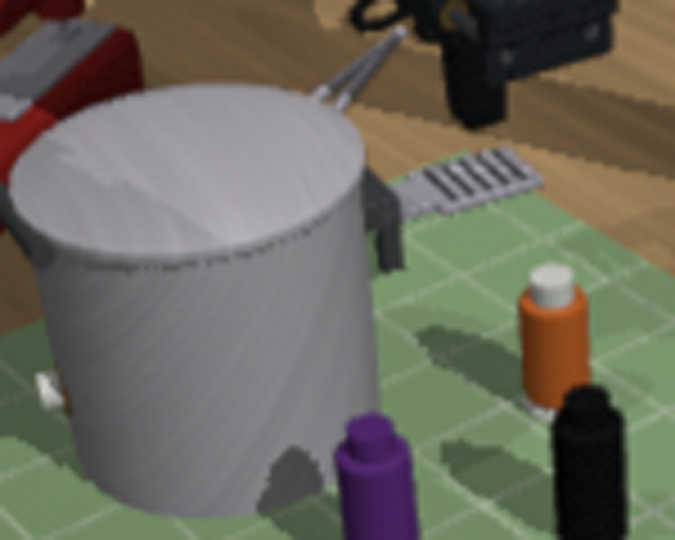

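The wrist view shows the lever at columns 237–309 with the fingers centred at about 278, so the tool is aligned. However, the wrist camera sits 78 mm toward the bin, where the rising lid will sweep. A half turn of the tool would put it on the far side, so I'll check joint 6 for that.

Run:
```python
from workcell import bot
print(bot.observe()['joint_pos'])
```

```text
[-6.23637677e-01  5.32899854e-01  1.35228523e+00  5.14480658e-06
  1.26187391e+00  1.10622382e+00]
```

Joint 6 is at 1.106, and a turn of −180° takes it to −2.04, which is in range. I'll turn by −180° in 25 rows of −7.2°.

```bash
python3 -m creep '[{"travel":[0,0,0],"roll":-7.2},{"travel":[0,0,0],"roll":-7.2},{"travel":[0,0,0],"roll":-7.2},{"travel":[0,0,0],"roll":-7.2},{"travel":[0,0,0],"roll":-7.2}]'
python3 -m creep '[{"travel":[0,0,0],"roll":-7.2},{"travel":[0,0,0],"roll":-7.2},{"travel":[0,0,0],"roll":-7.2},{"travel":[0,0,0],"roll":-7.2},{"travel":[0,0,0],"roll":-7.2}]'
python3 -m creep '[{"travel":[0,0,0],"roll":-7.2},{"travel":[0,0,0],"roll":-7.2},{"travel":[0,0,0],"roll":-7.2},{"travel":[0,0,0],"roll":-7.2},{"travel":[0,0,0],"roll":-7.2}]'
python3 -m creep '[{"travel":[0,0,0],"roll":-7.2},{"travel":[0,0,0],"roll":-7.2},{"travel":[0,0,0],"roll":-7.2},{"travel":[0,0,0],"roll":-7.2},{"travel":[0,0,0],"roll":-7.2}]'
python3 -m creep '[{"travel":[0,0,0],"roll":-7.2},{"travel":[0,0,0],"roll":-7.2},{"travel":[0,0,0],"roll":-7.2},{"travel":[0,0,0],"roll":-7.2},{"travel":[0,0,0],"roll":-7.2}]'
```

```text
time: 3.2
position: [535.3, -240.3, 150.9]
tcp_rot: [0.972, 0.235, 0.0, 0.0]
ft_force: [-0.1, -0.3, -0.2]
gripper_width: 0.5
time: 3.7
position: [535.3, -240.3, 150.9]
tcp_rot: [0.852, 0.524, 0.0, 0.001]
ft_force: [-0.5, 0.6, -0.6]
gripper_width: 0.3
time: 4.2
position: [535.3, -240.3, 150.9]
tcp_rot: [0.648, 0.761, 0.0, 0.001]
ft_force: [-0.4, 0.4, -0.3]
gripper_width: 0.4
time: 4.7
position: [535.3, -240.3, 150.9]
tcp_rot: [0.381, 0.924, -0.0, 0.001]
ft_force: [-0.1, 0.1, 0.1]
gripper_width: 0.6
time: 5.2
position: [535.3, -240.3, 150.9]
tcp_rot: [0.077, 0.997, -0.0, 0.001]
ft_force: [-0.5, 0.9, -0.6]
gripper_width: 0.6
```

```bash
python3 -m creep '[{"travel":[0,0,0.7],"roll":0},{"travel":[0,0,0.7],"roll":0},{"travel":[0,0,0.7],"roll":0},{"travel":[0,0,0.7],"roll":0},{"travel":[0,0,0.7],"roll":0}]'
python3 -m creep '[{"travel":[0,0,0.4],"roll":0},{"travel":[0,0,0.4],"roll":0},{"travel":[0,0,0.4],"roll":0},{"travel":[0,0,0.4],"roll":0},{"travel":[0,0,0.4],"roll":0}]'
```

```text
time: 5.7
position: [535.0, -240.1, 114.3]
tcp_rot: [0.081, 0.997, 0.0, -0.0]
ft_force: [-2.5, 2.0, 6.4]
gripper_width: 0.3
time: 6.2
position: [536.3, -240.5, 95.6]
tcp_rot: [0.081, 0.997, -0.001, 0.002]
ft_force: [2.8, 0.3, 6.4]
gripper_width: 0.2
```

```bash
python3 -m creep '[{"travel":[0,0,0.4],"roll":0},{"travel":[0,0,0.4],"roll":0},{"travel":[0,0,0.4],"roll":0},{"travel":[0,0,0.3],"roll":0},{"travel":[0,0,0.2],"roll":0}]'
python3 -m creep '[{"travel":[0,0,0.1],"roll":0},{"travel":[0,0,0],"roll":0},{"travel":[0,0,0.1],"roll":0},{"travel":[0,0,0],"roll":0},{"travel":[0,0,0],"roll":0}]'
python3 - <<'E'
from h import *
q,d=cams.capture('scene');cv2.imwrite('pics/s2.png',q[:,:,::-1])
E
```

```text
time: 6.7
position: [535.7, -240.5, 78.1]
tcp_rot: [0.081, 0.997, -0.001, 0.001]
ft_force: [0.5, -0.3, 4.9]
gripper_width: 0.1
time: 7.2
position: [535.0, -240.2, 75.8]
tcp_rot: [0.081, 0.997, -0.0, 0.0]
ft_force: [0.2, 0.0, 3.8]
gripper_width: 0.4
```

View pics/s2.png

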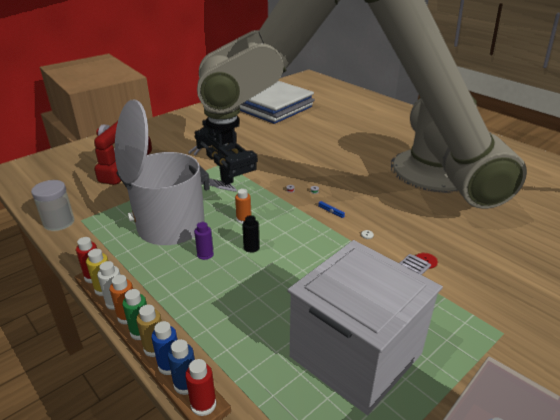

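The lid is nearly upright, with its top edge near (130,103), and the spool at (243,205) is untouched. The force is only 4 N, so the lever isn't at its stop yet. I'll press until the force rises.

```bash
python3 -m creep '[{"travel":[0,0,0.1],"roll":0},{"travel":[0,0,0.1],"roll":0},{"travel":[0,0,0],"roll":0},{"travel":[0,0,0],"roll":0},{"travel":[0,0,0],"roll":0}]'
```

```text
time: 7.75
position: [535.2, -240.2, 75.2]
tcp_rot: [0.081, 0.997, -0.0, 0.001]
ft_force: [-3.1, 2.2, 15.7]
gripper_width: 0.2
```

The force stepped up to 15.7 N for 0.6 mm of travel, so the lever is on its stop. I'll add 0.5 mm for margin, then hold and check the lid's tilt.

```bash
python3 -m creep '[{"travel":[0,0,0.05],"roll":0},{"travel":[0,0,0],"roll":0},{"travel":[0,0,0],"roll":0},{"travel":[0,0,0],"roll":0},{"travel":[0,0,0],"roll":0}]'
python3 - <<'E'
from h import *
q,d=cams.capture('top');cv2.imwrite('pics/t3.png',q[:,:,::-1])
q,d=cams.capture('scene');cv2.imwrite('pics/s3.png',cv2.resize(q[80:260,80:300,::-1],None,fx=3,fy=3,interpolation=2))
# predicted tip of the lid: hinge at lid centre+84 along u
u=np.array([.987,-.158,0]);c=np.array([683,-262,156.]);h=c+84*u
for a in(1.1,1.15,1.2):
    print(a,proj('scene',h-168*u*np.cos(a)+168*np.sin(a)*np.array([0,0,1])),(proj('scene',h-168*u*np.cos(a)+168*np.sin(a)*np.array([0,0,1]))-[80,80])*3)
E
```

```text
time: 8.25
position: [535.3, -240.3, 75.1]
tcp_rot: [0.081, 0.997, -0.001, 0.001]
ft_force: [-3.5, 1.8, 19.1]
gripper_width: 0.5
1.1 [[149.90413399  99.95723107]] [[209.71240197  59.87169322]]
1.15 [[145.94851999  98.9906346 ]] [[197.84555996  56.97190379]]
1.2 [[141.89507899  98.21799634]] [[185.68523697  54.65398903]]
```

View pics/s3.png

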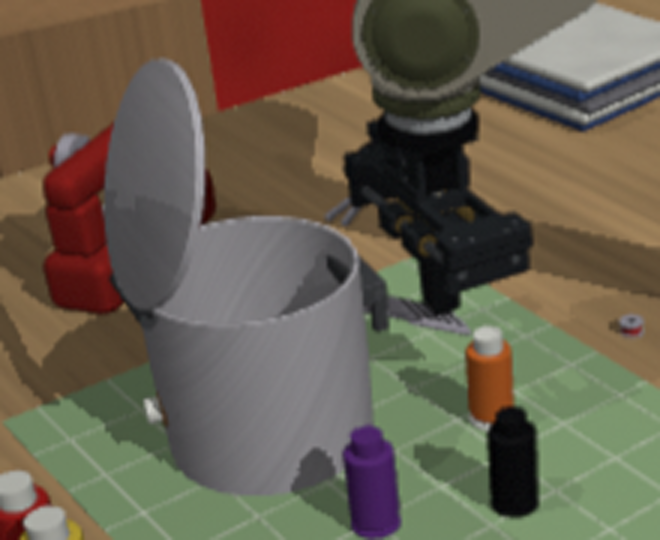

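View pics/t3.png

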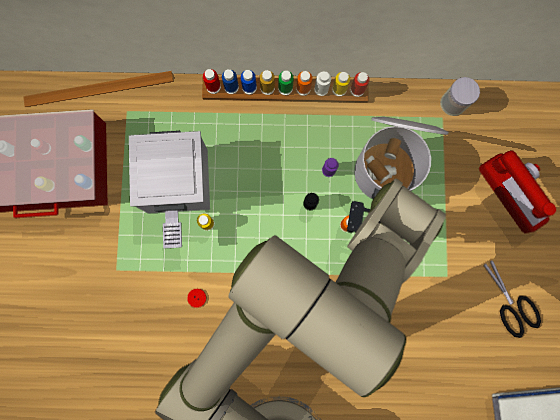

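The lid is up, with its tip at crop (165,60), which matches a tilt of about 1.2 rad or slightly more. The bin's contents are visible from the top, the spool is standing and the box is shut. I'll hold for 3.5 s more.

```bash
python3 -m creep '[{"travel":[0,0,0],"roll":0},{"travel":[0,0,0],"roll":0},{"travel":[0,0,0],"roll":0},{"travel":[0,0,0],"roll":0},{"travel":[0,0,0],"roll":0}]'|grep -E 'time|force'
python3 -m creep '[{"travel":[0,0,0],"roll":0},{"travel":[0,0,0],"roll":0},{"travel":[0,0,0],"roll":0},{"travel":[0,0,0],"roll":0},{"travel":[0,0,0],"roll":0}]'|grep -E 'time|force'
python3 -m creep '[{"travel":[0,0,0],"roll":0},{"travel":[0,0,0],"roll":0},{"travel":[0,0,0],"roll":0},{"travel":[0,0,0],"roll":0},{"travel":[0,0,0],"roll":0}]'|grep -E 'time|force'
python3 -m creep '[{"travel":[0,0,0],"roll":0},{"travel":[0,0,0],"roll":0},{"travel":[0,0,0],"roll":0},{"travel":[0,0,0],"roll":0},{"travel":[0,0,0],"roll":0}]'|grep -E 'time|force'
python3 -m creep '[{"travel":[0,0,0],"roll":0},{"travel":[0,0,0],"roll":0},{"travel":[0,0,0],"roll":0},{"travel":[0,0,0],"roll":0},{"travel":[0,0,0],"roll":0}]'|grep -E 'time|force'
python3 -m creep '[{"travel":[0,0,0],"roll":0},{"travel":[0,0,0],"roll":0},{"travel":[0,0,0],"roll":0},{"travel":[0,0,0],"roll":0},{"travel":[0,0,0],"roll":0}]'|grep -E 'time|force'
python3 -m creep '[{"travel":[0,0,0],"roll":0},{"travel":[0,0,0],"roll":0},{"travel":[0,0,0],"roll":0},{"travel":[0,0,0],"roll":0},{"travel":[0,0,0],"roll":0}]'|grep -E 'time|force'
```

```text
time: 8.85
ft_force: [-3.6, 1.1, 18.1]
time: 9.35
ft_force: [-4.4, 2.8, 17.9]
time: 9.85
ft_force: [-4.2, 1.3, 19.4]
time: 10.35
ft_force: [-3.7, 2.3, 19.6]
time: 10.85
ft_force: [-3.9, 0.8, 19.3]
time: 11.35
ft_force: [-3.1, 2.1, 18.7]
time: 11.85
ft_force: [-3.7, 1.4, 19.1]
```

The lid was held for over 4 s at the stop. Now I'll lift straight up and back a little, which lets the lid fall.

```bash
python3 -m creep '[{"travel":[0,0,-1],"roll":0},{"travel":[0,0,-1.5],"roll":0},{"travel":[0,0,-2],"roll":0},{"travel":[0,0,-2],"roll":0},{"travel":[0,0,-2],"roll":0}]'
python3 -m creep '[{"travel":[1,0,-2],"roll":0},{"travel":[1,0,-2],"roll":0},{"travel":[1,0,-2],"roll":0},{"travel":[0,0,0],"roll":0},{"travel":[0,0,0],"roll":0}]'
python3 -m creep '[{"travel":[0,0,0],"roll":0},{"travel":[0,0,0],"roll":0},{"travel":[0,0,0],"roll":0},{"travel":[0,0,0],"roll":0},{"travel":[0,0,0],"roll":0}]'
python3 -m creep '[{"travel":[0,0,0],"roll":0},{"travel":[0,0,0],"roll":0},{"travel":[0,0,0],"roll":0},{"travel":[0,0,0],"roll":0},{"travel":[0,0,0],"roll":0}]'
python3 -m creep '[{"travel":[0,0,0],"roll":0},{"travel":[0,0,0],"roll":0},{"travel":[0,0,0],"roll":0},{"travel":[0,0,0],"roll":0},{"travel":[0,0,0],"roll":0}]'
python3 - <<'E'
from h import *
q,d=cams.capture('scene');cv2.imwrite('pics/s4.png',q[:,:,::-1])
E
```

```text
time: 12.35
position: [534.5, -239.7, 158.5]
tcp_rot: [0.081, 0.997, 0.001, -0.001]
ft_force: [0.2, 1.0, -0.4]
gripper_width: 0.2
time: 12.85
position: [505.3, -235.1, 217.5]
tcp_rot: [0.081, 0.997, 0.0, -0.0]
ft_force: [-0.1, -0.3, -0.5]
gripper_width: 0.6
time: 13.35
position: [505.4, -235.3, 218.0]
tcp_rot: [0.081, 0.997, 0.0, -0.0]
ft_force: [0.7, -0.0, 0.5]
gripper_width: 0.4
time: 13.85
position: [505.4, -235.3, 218.3]
tcp_rot: [0.081, 0.997, -0.0, 0.0]
ft_force: [-0.5, 0.1, -0.3]
gripper_width: 0.6
time: 14.35
position: [505.4, -235.3, 218.2]
tcp_rot: [0.081, 0.997, 0.0, -0.0]
ft_force: [0.2, -0.6, -0.4]
gripper_width: 0.5
```

View pics/s4.png

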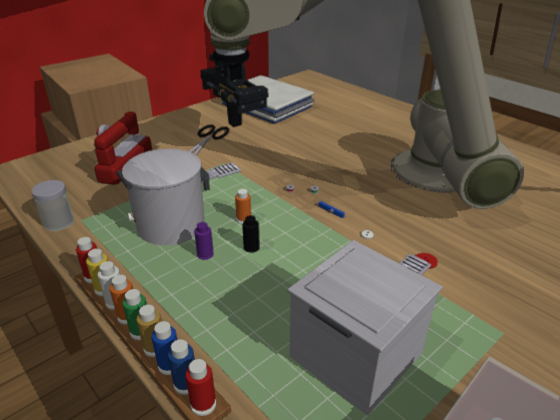

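The lid is shut with its rim at (163,165), the lever is back up at (225,170), the spool stands at (243,205), the box is shut and the gripper is clear of everything.

```bash
python3 -c "
from workcell import job_done
print(job_done())"
```

```text
the job is handed in; nothing more can be done
None
```

I pressed the round bin's lever down to its stop with the closed fingers and held the lid fully raised for about 4 s. I then lifted off, and the lid fell shut. I handed the job in at about 14.4 s.

- **Lever at its stop:** the force rose to about 19 N for almost no further travel and stayed there through the hold. The picture taken then shows the lid at about 1.2 rad. I judged that tilt by eye against the predicted position of the lid's edge; the edge was about 7 pixels past it, on the raised side.
- **Last picture:** the lid is shut, the lever is back up, and the orange spool stands where it was. The square box is shut, and the look-alikes have not moved.
- **Robot:** the gripper is clear of everything, with about 0 N at the wrist. No check failed. The only disagreement was the lid-top height, which the depth reading put about 10 mm above my assumption; that did not matter for the press.

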